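# Make up two sample-collection kits

### The job

Make up two sampling kits from the stock on the lab bench: put the large specimen jar and the slide box side by side on the floor of the square tray. In the long three-compartment tray, put the petri dish in the middle compartment, and the small specimen jar and the dropper bottle in the two end compartments, one in each, whichever way round. Everything must stand upright or lie flat on its tray's floor, and the beaker and the timer stay where they are.

Things in the scene. Friction and masses are not known exactly. Their poses are not given: they have to be found in the camera images.
- large_jar_mid (a point): The large specimen jar: round, frosted plastic with a ribbed white screw lid, 60 mm in diameter all the way up, 60 mm high, 70 g. The point is on its axis, half-way up (30 mm above its underside); z is up along the axis.
- small_jar_mid (a point): The small specimen jar: same make, 42 mm in diameter, 50 mm high, 40 g. The point is on its axis, half-way up (25 mm above its underside); z is up.
- slide_box_mid (a point): Closed cream plastic microscope-slide box lying flat, 84 mm long (its x axis), 40 mm wide (its y axis), 30 mm high (z up), 60 g. The point is its centre, 15 mm above its underside.
- dropper_mid (a point): Frosted dropper bottle, 78 mm high in all: round body 30 mm in diameter up to 44 mm, then a white cap (20 mm in diameter, 51 to 60 mm up) with a thin tapering nozzle; 40 g. The point is on its axis 39 mm above its underside, so still on the body; z is up.
- dish_mid (a point): Closed petri dish, a flat disc with tan agar showing through the top inside a pale rim, 56 mm in diameter and 20 mm high, 40 g. The point is on its axis, half-way up (10 mm above its underside); z is up.
- square_tray: Square stainless kit tray without dividers, 200 x 200 mm outside, walls 4 mm thick and 20 mm high, floor 4 mm thick; fixed to the bench. Origin: centre of its underside; x and y along its sides, z up.
- long_tray: Long stainless kit tray with three equal compartments in a row, 256 mm (its x axis) x 158 mm (its y axis) outside, walls and the two dividers 4 mm thick, all 20 mm high, floor 4 mm thick; fixed to the bench. Each compartment is about 80 mm (x) x 150 mm (y) inside; their centres lie at x = -84, 0 and +84 mm. Origin: centre of its underside; z up.
- beaker_mid (a point): Bystander: an open, empty glass beaker, 52 mm in diameter, 70 mm high, standing among the stock. The point is on its axis, half-way up.
- timer: Bystander: a white lab timer, 62 x 62 mm and 16 mm high, lying on the bench beyond the stock. Origin: centre of its underside.
Not all that is in view belongs to the job. What is shaped like the part that bears dropper_mid but brown or yellow is not meant.

How it is judged:
By the outcome, as a careful person would: the job done as asked, in the order asked, and still so for the second after the job is handed in, with the robot touching nothing.
It also fails if it takes over 128 s, if anything falls off the work surface, if the arm or the gripper's body presses on something with over 40 N, if the wrist force passes 120 N, or if a joint passes its speed limit or range.

### The arm

A 6-joint arm with a two-finger parallel gripper is mounted at the origin on the work surface. World frame = base frame: x ahead of the robot, y to its left, z up, the work surface at z = 0. Lengths are in m, angles in degrees, forces in N, time in s.
With the tool pointing down it reaches from about 0.4 to 0.825 m from the base axis. Payload 7 kg.
Tool frame: the origin (TCP) lies midway between the tips of the shut fingers; the grasp point (between the pads) lies 19 mm behind it; z points along the fingers, y is the line along which they close (so a half turn about z gives the same grasp; the last joint's range is limited). The gripper opens to 88 mm and grips with 3 to 60 N. Pads are 19 mm wide; open, the fingers measure 130 mm over their backs; the gripper's body (78 mm by 193 mm) begins 47 mm behind the grasp point.
Start: joints at [-54.483, 20.546, 0.682, 0, -70.136, -16.507], TCP at [0.22, -0.638, 0.227] pointing down, gripper open.
Joint ranges: [-176.03, 176.03], [-82.01, 121.73], [-58.28, 71.71], [-173.87, 95.51], [-174.79, -0.11], [-173.66, 173.66]. Speed limits (degrees/s): [136.94, 136.94, 172.46, 180, 180, 180].

### API

Orientations are given as [roll, pitch, yaw] about the fixed x, y, z axes, in that order (R = Rz(yaw) Ry(pitch) Rx(roll)).
In Python, from plant import ctrl gives the robot as it stands.
- The arm moves only by the tool step_arm, never from a script. Its argument "rows" is a list of rows, each a list of 3 entries, a list of its own where there are three numbers: the closure, from 0 (fully open) to 1 (shut), then the shift along the world's x, y, z in mm, then the turn, a rotation vector about the world's x, y, z in rad. A call has exactly 5 rows; each row is the pose to reach, as a shift and turn from the pose commanded when the call began; what a row does not reach only later rows make up. A row lasts 1/12 s, in which the tool goes at most 41.7 mm and 7.16 degrees, less where a joint would pass 70% of its speed; a pose out of reach is approached as far as the arm can. A call with a gripper value outside its range is refused whole. The fingers move at their own pace and stop on an object; the grip force is fixed at half the most. Time passes only in rows, so rows that repeat a pose let the fingers close, or fill a call up. It gives the time, the measured TCP pose, the force, the opening and the grip force at its end, in the units of the state.
- ctrl.get_obs(): the state, without advancing time (a new reading comes with each control period).
- ctrl.snapshot(name): name is "scene" or "top"; returns the picture (384x512x3 uint8, red, green, blue); there is no depth.
- ctrl.camera_model(name): a dict with "intrinsics" (3x3 intrinsics, pixels), "R" (3x3) and "t" (3): a world point X has camera coordinates R X + t. Camera axes: x right, y down, z forward; pixel columns grow to the right and rows downward; lengths in m; the calibration is good to about 2 mm. A picture is of the moment at which its call begins. camera_model takes no time and is no camera call.
- ctrl.close_job(): hands the job in; it is judged then, once.
The state is a dict: "clock": time; "joint_pos": joint angles; "qvel": joint speeds; "tau": joint torques, N m; "tool_pos": TCP position; "orientation": TCP orientation; "force": force on the tool from outside, world axes, zero at the start; "moment": the same for the moment, N m; "opening": finger opening in m; "gripper_force": force on a finger pad.
Only numpy, scipy, OpenCV 4.12 (cv2) and the standard library are available. Lean on these libraries where they do the work, as an engineer would, in place of code of your own. Each camera call takes 0.05 s, during which the arm holds its last target. There are 200 camera calls.

## Working session

There is one attempt and no reset: what is moved stays moved. The work goes in short steps, Python scripts to look and compute and a tool call to move; the robot and the scene stay as the last step left them, time stands still between calls to the robot, and variables do not carry over. Pictures are saved under pics/ and viewed, at most 14 in all, crops included, and the job is handed in when it is done.

Besides the shell and the picture viewer there is one more tool, called after "Call:" as a command line: name --argument value ..., lists and objects as JSON in quotes. step_arm: Moves the arm, as the interface text tells. Its arguments: {"type":"object","properties":{"rows":{"type":"array"}},"required":["rows"]}

```bash
mkdir -p pics; ls; python3 - <<'E'
from plant import ctrl
import cv2
for n in("scene","top"):
    cv2.imwrite(f"pics/{n}0.png",cv2.resize(ctrl.snapshot(n)[:,:,::-1],(800,600),interpolation=cv2.INTER_CUBIC))
    m=ctrl.camera_model(n);print(n,m)
print(ctrl.get_obs())
E
```

```text
pics
scene {'intrinsics': array([[473.56301003,   0.        , 255.14868955],
       [  0.        , 473.56301003, 196.12769027],
       [  0.        ,   0.        ,   1.        ]]), 'R': array([[ 0.51707515,  0.85578991,  0.01602874],
       [ 0.67537251, -0.39641799, -0.62187197],
       [-0.52583768,  0.33237991, -0.78295487]]), 't': array([-0.31662108, -0.37385862,  1.38459338])}
top {'intrinsics': array([[382.1126874 ,   0.        , 258.24481583],
       [  0.        , 382.1126874 , 193.97720051],
       [  0.        ,   0.        ,   1.        ]]), 'R': array([[-0.01515731, -0.99983529,  0.0099822 ],
       [-0.99194989,  0.01378102, -0.12587892],
       [ 0.12572062, -0.01180983, -0.99199539]]), 't': array([-0.00224842,  0.60297468,  0.94316867])}
{'clock': 0.1, 'joint_pos': array([-5.44841021e+01,  2.05866826e+01,  6.40760993e-01, -1.87362538e-02,
       -7.01358488e+01, -1.65076394e+01]), 'qvel': array([-0.05428611, -0.12471134,  0.06289653,  0.1048066 , -0.05939179,
        0.02184585]), 'tau': array([-2.38915563e-03, -5.84163594e+01,  2.93747342e+01,  7.01539546e+00,
        1.01643577e-02, -4.66920676e-05]), 'tool_pos': array([ 0.21970384, -0.63779349,  0.22573376]), 'orientation': array([ 1.79916595e+02, -6.34835342e-03, -1.60998116e+02]), 'force': array([ 0.8456568 ,  0.72804353, -0.19240181]), 'moment': array([-0.02125388, -0.004525  ,  0.00322993]), 'gripper_force': 0.0, 'opening': 0.08771609447382218}
```

View pics/scene0.png

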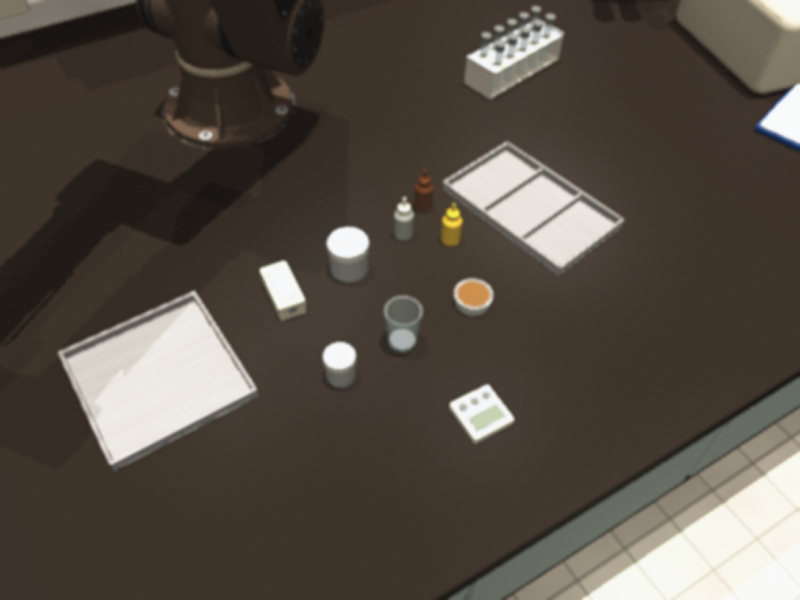

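View pics/top0.png

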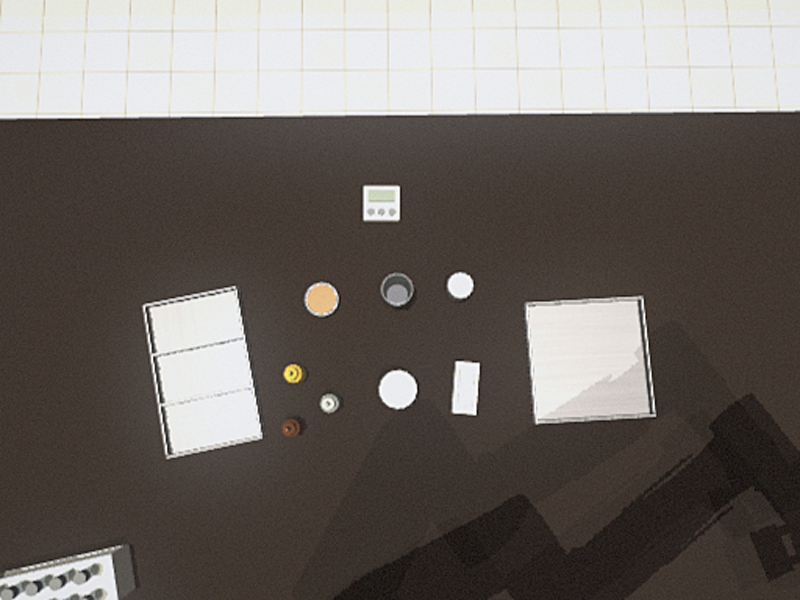

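The scene view (800x600) shows the white-capped bottle at (403,218), the brown one at (424,190) and the yellow one at (452,225). In the top view they are at (329,403), (291,428) and (293,373). The white/frosted bottle is the one meant, since brown and yellow are excluded. I'll enlarge both views to confirm it and to read pixels.

```bash
cat > u.py <<'E'
import numpy as np,cv2
from plant import ctrl
def ray(n,p):
    m=ctrl.camera_model(n);R,t=m["R"],m["t"]
    d=R.T@np.linalg.solve(m["intrinsics"],[p[0],p[1],1.]);return -R.T@t,d
def atz(n,p,z):
    o,d=ray(n,p);return o+d*(z-o[2])/d[2]
def tri(pt,ps):
    o1,d1=ray("top",pt);o2,d2=ray("scene",ps)
    s=np.linalg.lstsq(np.c_[d1,-d2],o2-o1,rcond=None)[0]
    a,b=o1+d1*s[0],o2+d2*s[1];return (a+b)/2,np.linalg.norm(a-b)
def proj(n,X):
    m=ctrl.camera_model(n);c=m["intrinsics"]@(m["R"]@np.array(X)+m["t"]);return c[:2]/c[2]
def crop(n,f,x0,y0,w,h,s):
    im=ctrl.snapshot(n)[y0:y0+h,x0:x0+w,::-1]
    im=cv2.resize(im,None,fx=s,fy=s,interpolation=cv2.INTER_CUBIC)
    for i in range(0,w,20): cv2.putText(im,str(x0+i),(i*s,10),0,.35,(0,255,255));cv2.line(im,(i*s,12),(i*s,18),(0,255,255))
    for i in range(20,h,20): cv2.putText(im,str(y0+i),(0,i*s),0,.35,(0,255,255));cv2.line(im,(24,i*s),(30,i*s),(0,255,255))
    cv2.imwrite(f"pics/{f}.png",im)
E
python3 - <<'E'
from u import *
crop("top","t1",160,165,160,120,5)
crop("scene","s1",155,100,170,150,4)
E
```

```text
(no output)
```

View pics/t1.png

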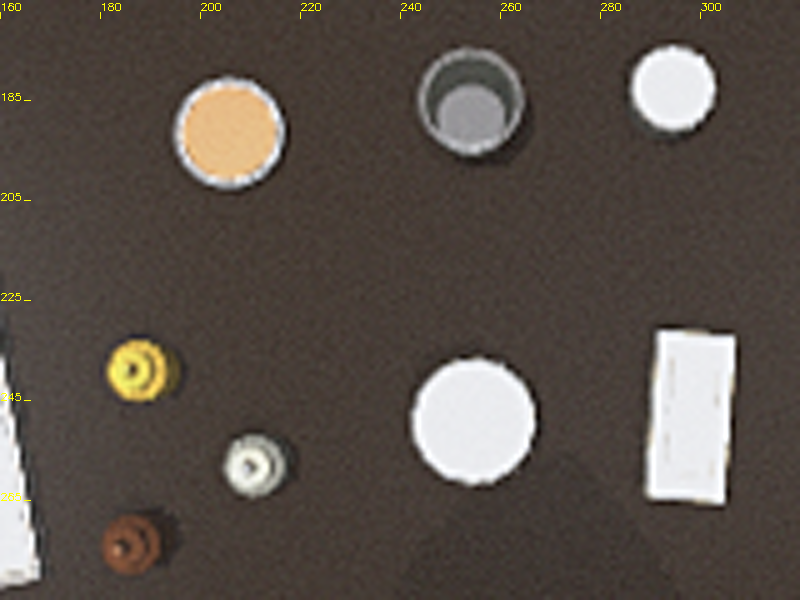

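View pics/s1.png

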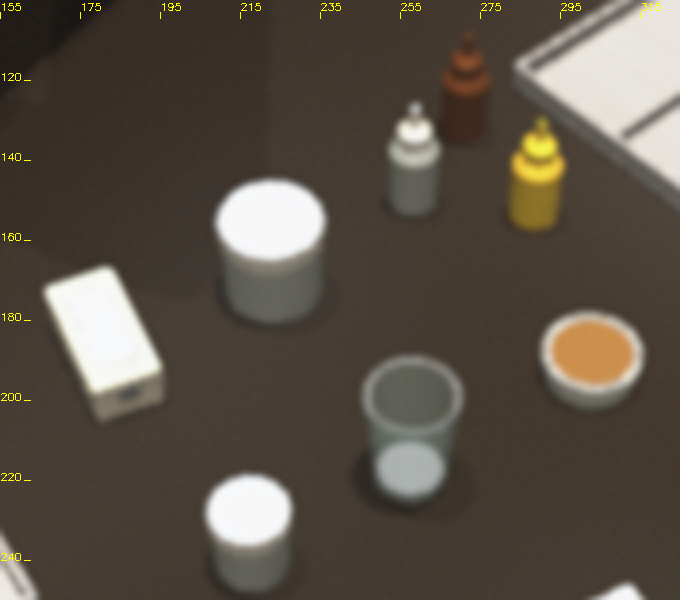

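The crops confirm the white/frosted bottle: nozzle at top (209.6,258.4) and scene (259,126.7) in native pixels. The other two are clearly yellow and brown. Now I'll triangulate everything.

```bash
python3 - <<'E'
from u import *
T=lambda p:(p[0]/5+160-.4,p[1]/5+165-.4); S=lambda p:(p[0]/4+155-.4,p[1]/4+100-.4)
F=lambda p:(p[0]/1.5625-.2,p[1]/1.5625-.2)
np.set_printoptions(precision=4,suppress=True)
for n,a,b in [("large",(474,421),(271,221)),("small",(674,88),(249,510)),("dish",(230,133),(592,353)),("drop tip",(248,467),(416,107)),("drop shoulder",(255,466),(414,152)),("beaker",(472,101),(413,396)),
 ("box+x-y",(735,336),(98,392)),("box+x+y",(656,330),(160,370)),("box-x-y",(725,503),(45,290)),("box-x+y",(648,498),(108,267)),("yellow sh",(138,371),(538,166)),("brown sh",(130,545),(466,82))]:
    print(n,*tri(T(a),S(b)))
for n,a,b in [("sq+-",(643,297),(116,465)),("sq++",(526,304),(256,390)),("sq--",(655,416),(60,354)),("sq-+",(536,424),(195,293)),
 ("lo++",(144,304),(622,219)),("lo+-",(238,287),(560,270)),("lo--",(262,438),(445,183)),("lo-+",(167,458),(507,145)),("timer",(381,203),(482,412))]:
    print(n,*tri(F(a),F(b)))
E
```

```text
large [0.4638 0.0004 0.056 ] 0.0008374854160274609
small [ 0.6306 -0.1042  0.0469] 0.0008597577332269934
dish [0.6147 0.1264 0.0165] 0.0007810797446594405
drop tip [0.444  0.1099 0.0779] 0.00011620293412505023
drop shoulder [0.4428 0.1106 0.0394] 0.0008298261189294682
beaker [ 0.6225 -0.0005  0.0667] 0.0002592544566493791
box+x-y [ 0.5048 -0.1336  0.0269] 0.0005853453318775967
box+x+y [ 0.5077 -0.0948  0.0253] 0.002981411852799059
box-x-y [ 0.4201 -0.1266  0.0256] 0.0006860332148433472
box-x+y [ 0.4232 -0.0875  0.0266] 0.000927022856457471
yellow sh [0.491  0.1696 0.0394] 0.0008660575951435416
brown sh [0.4046 0.1728 0.0379] 0.0014358608254638147
sq+- [ 0.6125 -0.4134  0.0131] 0.0068239330987955055
sq++ [ 0.6023 -0.2172  0.0132] 0.0008858611557890599
sq-- [ 0.4126 -0.4239  0.0128] 1.7123542248831986e-05
sq-+ [ 0.4031 -0.2252  0.0128] 0.0017055785121982683
lo++ [0.6097 0.421  0.0197] 0.001986852542833832
lo+- [0.6389 0.2697 0.0106] 0.0023661820309393913
lo-- [0.3877 0.2251 0.0115] 0.0017417192167429295
lo-+ [0.3572 0.379  0.0081] 0.0008815399837814107
timer [0.782  0.0253 0.009 ] 0.0003230804949165535
```

Measured points agree with the text: heights come out about 4 mm low throughout, and box and tray sizes match. The large jar is at (464,0). Setting out for it with the current finger direction, which is clear of its neighbours.

Call:
step_arm --rows '[[0, [14, 37, 0], [0, 0, 0]], [0, [28, 74, 0], [0, 0, 0]], [0, [42, 111, 0], [0, 0, 0]], [0, [56, 148, 0], [0, 0, 0]], [0, [70, 185, 0], [0, 0, 0]]]'

```text
clock: 0.62
tool_pos: [0.2899, -0.4515, 0.2263]
orientation: [180.0, -0.0, -161.0]
force: [2.5, 0.2, 0.5]
opening: 0.0875
gripper_force: 0.0
```

Call:
step_arm --rows '[[0, [14, 37, 0], [0, 0, 0]], [0, [28, 74, 0], [0, 0, 0]], [0, [42, 111, 0], [0, 0, 0]], [0, [56, 148, 0], [0, 0, 0]], [0, [70, 185, 0], [0, 0, 0]]]'

```text
clock: 1.03
tool_pos: [0.3599, -0.2664, 0.2267]
orientation: [-180.0, 0.0, -161.0]
force: [1.5, 0.9, 0.3]
opening: 0.0878
gripper_force: 0.0
```

Call:
step_arm --rows '[[0, [14, 37, 0], [0, 0, 0]], [0, [28, 74, 0], [0, 0, 0]], [0, [42, 111, 0], [0, 0, 0]], [0, [56, 148, 0], [0, 0, 0]], [0, [70, 185, 0], [0, 0, 0]]]'

```text
clock: 1.45
tool_pos: [0.4299, -0.0812, 0.227]
orientation: [-180.0, 0.1, -161.0]
force: [1.7, -0.5, -0.2]
opening: 0.0878
gripper_force: 0.0
```

Call:
step_arm --rows '[[0, [14, 33, -20], [0, 0, 0]], [0, [28, 66, -45], [0, 0, 0]], [0, [34, 83, -70], [0, 0, 0]], [0, [34, 83, -90], [0, 0, 0]], [0, [34, 83, -90], [0, 0, 0]]]'

```text
clock: 1.87
tool_pos: [0.4614, 0.0003, 0.1328]
orientation: [180.0, -0.4, -160.9]
force: [-0.9, -0.5, 0.1]
opening: 0.0877
gripper_force: 0.0
```

```bash
python3 - <<'E'
from u import *
crop("scene","s2",155,60,170,150,4)
o=ctrl.get_obs();print(o["tool_pos"])
for z in(.0,.06): print(proj("scene",[.4638,.0004,z]),proj("top",[.4638,.0004,z]))
E
```

```text
[ 4.62390371e-01 -2.71176557e-04  1.34948121e-01]
[223.41048639 170.898198  ] [254.55204689 248.5060591 ]
[222.46380913 153.66121   ] [254.56167255 248.88776239]
```

View pics/s2.png

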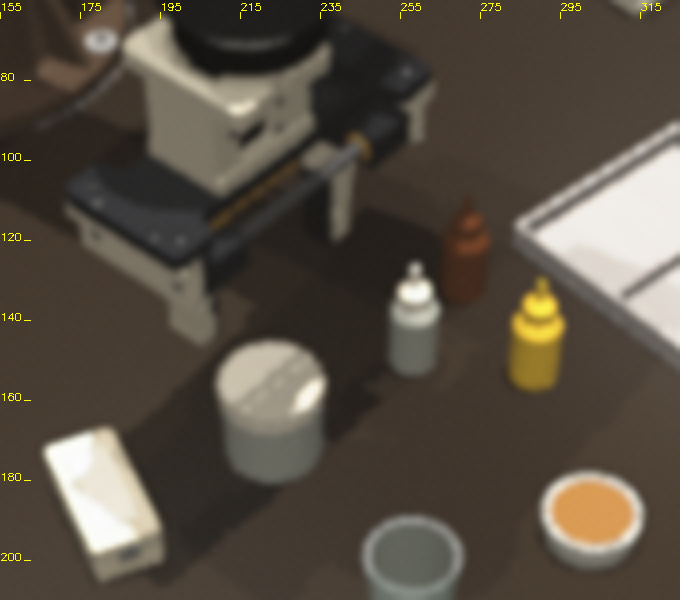

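The crop shows the open fingers at (205,145) and (240,119) native, with their midpoint straight above the jar at (222,155). The neighbours are clear. Descending and gripping.

Call:
step_arm --rows '[[0, [0, 0, -38], [0, 0, 0]], [0, [0, 0, -75], [0, 0, 0]], [0, [0, 0, -105], [0, 0, 0]], [0, [0, 0, -119], [0, 0, 0]], [0, [0, 0, -119], [0, 0, 0]]]'

```text
clock: 2.33
tool_pos: [0.4627, -0.0014, 0.0161]
orientation: [-180.0, -0.2, -161.1]
force: [-1.0, 0.2, 0.7]
opening: 0.0878
gripper_force: 0.0
```

Call:
step_arm --rows '[[0.5, [0, 0, 0], [0, 0, 0]], [0.5, [0, 0, 0], [0, 0, 0]], [0.5, [0, 0, 0], [0, 0, 0]], [0.5, [0, 0, 0], [0, 0, 0]], [0.5, [0, 0, 0], [0, 0, 0]]]'

```text
clock: 2.75
tool_pos: [0.4646, 0.0001, 0.0187]
orientation: [180.0, 0.1, -161.0]
force: [-0.4, 0.3, 1.1]
opening: 0.06
gripper_force: 3.2
```

Call:
step_arm --rows '[[0.5, [0, 0, 0], [0, 0, 0]], [0.5, [0, 0, 0], [0, 0, 0]], [0.5, [0, 0, 0], [0, 0, 0]], [0.5, [0, 0, 10], [0, 0, 0]], [0.5, [0, 0, 20], [0, 0, 0]]]'

```text
clock: 3.17
tool_pos: [0.4634, -0.0003, 0.0378]
orientation: [-180.0, -0.1, -161.0]
force: [1.2, 0.7, -1.0]
opening: 0.0598
gripper_force: 30.0
```

Call:
step_arm --rows '[[0.5, [0, 0, 38], [0, 0, 0]], [0.5, [0, 0, 72], [0, 0, 0]], [0.5, [2, -15, 90], [0, 0, 0]], [0.5, [6, -45, 92], [0, 0, 0]], [0.5, [10, -80, 92], [0, 0, 0]]]'

```text
clock: 3.58
tool_pos: [0.4753, -0.0798, 0.1321]
orientation: [-180.0, 0.3, -160.8]
force: [-0.2, -0.4, -1.1]
opening: 0.0594
gripper_force: 30.0
```

Call:
step_arm --rows '[[0.5, [5, -40, 0], [0, 0, 0]], [0.5, [10, -80, 0], [0, 0, 0]], [0.5, [15, -120, 0], [0, 0, 0]], [0.5, [20, -160, 0], [0, 0, 0]], [0.5, [25, -200, 0], [0, 0, 0]]]'

```text
clock: 4.0
tool_pos: [0.4986, -0.2821, 0.1299]
orientation: [-180.0, 0.0, -161.0]
force: [1.3, 0.7, -0.8]
opening: 0.0596
gripper_force: 30.0
```

Call:
step_arm --rows '[[0.5, [5, -40, 0], [0, 0, 0]], [0.5, [9, -75, 0], [0, 0, 0]], [0.5, [11, -95, -20], [0, 0, 0]], [0.5, [11, -95, -50], [0, 0, 0]], [0.5, [11, -95, -70], [0, 0, 0]]]'

```text
clock: 4.42
tool_pos: [0.5087, -0.3763, 0.0574]
orientation: [179.9, -0.0, -161.2]
force: [-0.2, 1.3, -2.5]
opening: 0.0599
gripper_force: 30.0
```

```bash
python3 - <<'E'
from u import *
crop("scene","s3",20,110,170,150,4)
print(ctrl.get_obs()["tool_pos"])
E
```

```text
[ 0.50644216 -0.37448291  0.05344333]
```

View pics/s3.png

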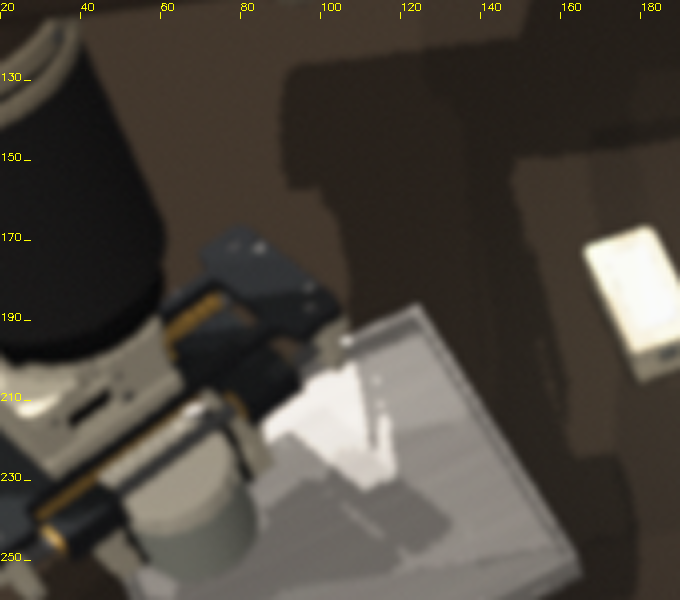

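The crop shows the jar inside the tray's outline, but one finger is close to the side wall. I'll turn the fingers along the tray's x before lowering.

Call:
step_arm --rows '[[0.5, [0, 0, 0], [0, 0, 0.12]], [0.5, [0, 0, 0], [0, 0, 0.24]], [0.5, [0, 0, 0], [0, 0, 0.36]], [0.5, [0, 0, 0], [0, 0, 0.48]], [0.5, [0, 0, 0], [0, 0, 0.6]]]'

```text
clock: 4.88
tool_pos: [0.5101, -0.375, 0.0606]
orientation: [-180.0, 0.0, -126.2]
force: [0.4, 0.4, -0.2]
opening: 0.0595
gripper_force: 30.0
```

Call:
step_arm --rows '[[0.5, [0, 0, 0], [0, 0, 0.12]], [0.5, [0, 0, 0], [0, 0, 0.24]], [0.5, [0, 0, 0], [0, 0, 0.36]], [0.5, [0, 0, 0], [0, 0, 0.48]], [0.5, [0, 0, 0], [0, 0, 0.6]]]'

```text
clock: 5.3
tool_pos: [0.5102, -0.375, 0.0607]
orientation: [-180.0, -0.0, -91.9]
force: [0.5, 0.3, -0.9]
opening: 0.0596
gripper_force: 30.0
```

Call:
step_arm --rows '[[0.5, [0, 0, -10], [0, 0, 0]], [0.5, [0, 0, -22], [0, 0, 0]], [0.5, [0, 0, -31], [0, 0, 0]], [0.5, [0, 0, -36], [0, 0, 0]], [0.5, [0, 0, -36], [0, 0, 0]]]'

```text
clock: 5.72
tool_pos: [0.5091, -0.3749, 0.0225]
orientation: [179.9, 0.0, -92.4]
force: [0.5, -0.5, -0.6]
opening: 0.0597
gripper_force: 30.0
```

Call:
step_arm --rows '[[0.5, [0, 0, 0], [0, 0, 0]], [0.5, [0, 0, -1], [0, 0, 0]], [0.5, [0, 0, -2], [0, 0, 0]], [0.5, [0, 0, -2], [0, 0, 0]], [0.5, [0, 0, -2], [0, 0, 0]]]'

```text
clock: 6.13
tool_pos: [0.5097, -0.3752, 0.0222]
orientation: [180.0, -0.0, -92.3]
force: [-1.5, 3.6, 7.0]
opening: 0.0596
gripper_force: 30.0
```

Call:
step_arm --rows '[[0, [0, 0, 0], [0, 0, 0]], [0, [0, 0, 0], [0, 0, 0]], [0, [0, 0, 0], [0, 0, 0]], [0, [0, 0, 0], [0, 0, 0]], [0, [0, 0, 10], [0, 0, 0]]]'

```text
clock: 6.55
tool_pos: [0.5085, -0.3745, 0.0298]
orientation: [179.8, 0.1, -92.3]
force: [-0.2, 0.3, -0.9]
opening: 0.0853
gripper_force: 0.0
```

Call:
step_arm --rows '[[0, [0, 0, 35], [0, 0, 0]], [0, [0, 0, 70], [0, 0, 0]], [0, [0, 0, 98], [0, 0, -0.12]], [0, [-5, 20, 98], [0, 0, -0.24]], [0, [-10, 45, 98], [0, 0, -0.36]]]'

```text
clock: 6.97
tool_pos: [0.5012, -0.3313, 0.1324]
orientation: [-179.7, 0.0, -113.3]
force: [0.5, 0.7, -0.4]
opening: 0.0875
gripper_force: 0.0
```

Call:
step_arm --rows '[[0, [-6, 35, 0], [0, 0, -0.12]], [0, [-12, 70, 0], [0, 0, -0.24]], [0, [-18, 105, 0], [0, 0, -0.36]], [0, [-24, 140, 0], [0, 0, -0.48]], [0, [-30, 175, 0], [0, 0, -0.6]]]'

```text
clock: 7.38
tool_pos: [0.4703, -0.1577, 0.1304]
orientation: [-180.0, 0.0, -146.6]
force: [0.3, 0.8, -0.5]
opening: 0.0881
gripper_force: 0.0
```

Call:
step_arm --rows '[[0, [-3, 20, 0], [0, 0, -0.12]], [0, [-6, 44, 0], [0, 0, -0.24]], [0, [-6, 44, 0], [0, 0, -0.36]], [0, [-6, 44, -15], [0, 0, -0.48]], [0, [-6, 44, -30], [0, 0, -0.6]]]'

```text
clock: 7.8
tool_pos: [0.4658, -0.1143, 0.1009]
orientation: [180.0, 0.2, 179.1]
force: [0.8, 0.1, -0.7]
opening: 0.0875
gripper_force: 0.0
```

Call:
step_arm --rows '[[0, [0, 0, 0], [0, 0, -0.057]], [0, [0, 0, 0], [0, 0, -0.057]], [0, [0, 0, 0], [0, 0, -0.057]], [0, [0, 0, 0], [0, 0, -0.057]], [0, [0, 0, 0], [0, 0, -0.057]]]'

```text
clock: 8.22
tool_pos: [0.4651, -0.1151, 0.1002]
orientation: [180.0, 0.1, 176.1]
force: [-0.1, 0.4, 0.3]
opening: 0.0875
gripper_force: 0.0
```

```bash
python3 - <<'E'
from u import *
crop("scene","s4",20,130,180,150,4)
print(ctrl.get_obs()["tool_pos"])
E
```

```text
[ 0.46502843 -0.11511373  0.10012441]
```

View pics/s4.png

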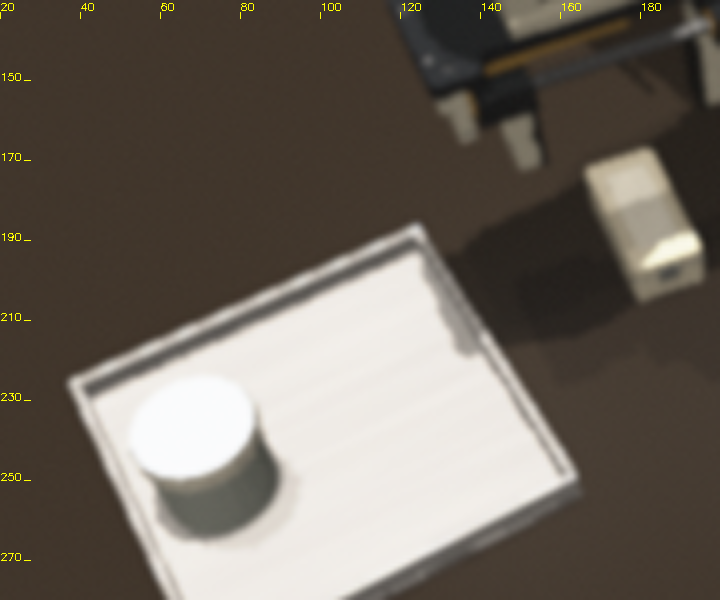

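The jar stands in the tray (lid at (69,234)), and the gripper is over the box with a small offset to correct. Descending on the box.

Call:
step_arm --rows '[[0, [-1, 4, -30], [0, 0, -0.015]], [0, [-1, 4, -60], [0, 0, -0.015]], [0, [-1, 4, -82], [0, 0, -0.015]], [0, [-1, 4, -93], [0, 0, -0.015]], [0, [-1, 4, -93], [0, 0, -0.015]]]'

```text
clock: 8.68
tool_pos: [0.462, -0.1113, 0.0045]
orientation: [-179.9, -0.2, 175.2]
force: [0.2, 0.3, 0.1]
opening: 0.0873
gripper_force: 0.0
```

Call:
step_arm --rows '[[0.8, [0, 0, 0], [0, 0, 0]], [0.8, [0, 0, 0], [0, 0, 0]], [0.8, [0, 0, 0], [0, 0, 0]], [0.8, [0, 0, 0], [0, 0, 0]], [0.8, [0, 0, 0], [0, 0, 0]]]'

```text
clock: 9.1
tool_pos: [0.4643, -0.111, 0.0074]
orientation: [180.0, 0.1, 175.2]
force: [-0.4, 0.1, -0.4]
opening: 0.0599
gripper_force: 0.0
```

Call:
step_arm --rows '[[0.8, [0, 0, 0], [0, 0, 0]], [0.8, [0, 0, 0], [0, 0, 0]], [0.8, [0, 0, 0], [0, 0, 0]], [0.8, [0, 0, 0], [0, 0, 0]], [0.8, [0, 0, 0], [0, 0, 0]]]'

```text
clock: 9.52
tool_pos: [0.4638, -0.1111, 0.0068]
orientation: [-180.0, 0.0, 175.2]
force: [-0.6, 1.2, 4.1]
opening: 0.0402
gripper_force: 29.9
```

Call:
step_arm --rows '[[0.8, [0, 0, 25], [0, 0, 0]], [0.8, [0, 0, 60], [0, 0, 0]], [0.8, [5, -20, 80], [0, 0, 0.05]], [0.8, [14, -58, 80], [0, 0, 0.1]], [0.8, [23, -96, 80], [0, 0, 0.137]]]'

```text
clock: 9.93
tool_pos: [0.4883, -0.2075, 0.0887]
orientation: [-180.0, 0.2, -176.6]
force: [1.6, 0.1, -1.1]
opening: 0.0397
gripper_force: 29.9
```

Call:
step_arm --rows '[[0.8, [9, -38, 0], [0, 0, 0]], [0.8, [17, -70, 0], [0, 0, 0]], [0.8, [19, -78, -20], [0, 0, 0]], [0.8, [19, -78, -45], [0, 0, 0]], [0.8, [19, -78, -60], [0, 0, 0]]]'

```text
clock: 10.35
tool_pos: [0.5044, -0.2859, 0.0241]
orientation: [179.9, -0.1, -177.1]
force: [-0.7, 0.5, -0.8]
opening: 0.0397
gripper_force: 29.9
```

Call:
step_arm --rows '[[0.8, [0, 0, -6], [0, 0, 0]], [0.8, [0, 0, -11], [0, 0, 0]], [0.8, [0, 0, -14], [0, 0, 0]], [0.8, [0, 0, -16], [0, 0, 0]], [0.8, [0, 0, -16], [0, 0, 0]]]'

```text
clock: 10.77
tool_pos: [0.5063, -0.2849, 0.0112]
orientation: [-180.0, 0.1, -176.9]
force: [0.4, 0.2, -0.2]
opening: 0.0398
gripper_force: 29.9
```

Call:
step_arm --rows '[[0.8, [0, 0, -1], [0, 0, 0]], [0.34, [0, 0, -1], [0, 0, 0]], [0.34, [0, 0, -1], [0, 0, 0]], [0.34, [0, 0, -1], [0, 0, 0]], [0.34, [0, 0, -1], [0, 0, 0]]]'

```text
clock: 11.18
tool_pos: [0.5059, -0.2851, 0.0099]
orientation: [-180.0, 0.0, -177.0]
force: [0.1, 0.4, -0.4]
opening: 0.0564
gripper_force: 0.0
```

Call:
step_arm --rows '[[0.34, [0, 0, 25], [0, 0, 0]], [0.34, [0, 0, 60], [0, 0, 0]], [0, [0, 0, 95], [0, 0, 0]], [0, [0, 0, 120], [0, 0, 0.1]], [0, [5, 20, 130], [0, 0, 0.2]]]'

```text
clock: 11.6
tool_pos: [0.5121, -0.2673, 0.144]
orientation: [-179.8, 0.3, -165.3]
force: [1.3, 0.0, 0.9]
opening: 0.0726
gripper_force: 0.0
```

Call:
step_arm --rows '[[0, [10, 38, 0], [0, 0, 0.1]], [0, [20, 76, 0], [0, 0, 0.2]], [0, [30, 114, 0], [0, 0, 0.3]], [0, [40, 152, 0], [0, 0, 0.4]], [0, [50, 190, 0], [0, 0, 0.5]]]'

```text
clock: 12.02
tool_pos: [0.5608, -0.0733, 0.1399]
orientation: [-180.0, 0.0, -136.6]
force: [1.1, 0.2, 1.1]
opening: 0.0876
gripper_force: 0.0
```

Call:
step_arm --rows '[[0, [10, 38, 0], [0, 0, 0.033]], [0, [20, 76, 0], [0, 0, 0.033]], [0, [30, 114, 0], [0, 0, 0.033]], [0, [40, 152, 0], [0, 0, 0.033]], [0, [50, 190, 0], [0, 0, 0.033]]]'

```text
clock: 12.43
tool_pos: [0.6107, 0.117, 0.1398]
orientation: [-180.0, 0.0, -134.9]
force: [1.1, 0.2, 0.8]
opening: 0.0875
gripper_force: 0.0
```

Call:
step_arm --rows '[[0, [4, 11, -15], [0, 0, 0]], [0, [4, 11, -40], [0, 0, 0]], [0, [4, 11, -60], [0, 0, 0]], [0, [4, 11, -70], [0, 0, 0]], [0, [4, 11, -70], [0, 0, 0]]]'

```text
clock: 12.85
tool_pos: [0.6131, 0.1253, 0.067]
orientation: [179.9, -0.2, -135.0]
force: [-0.7, -0.8, -0.3]
opening: 0.0876
gripper_force: 0.0
```

```bash
python3 - <<'E'
from u import *
crop("scene","s5",20,110,320,180,2.5 if 0 else 2)
print(ctrl.get_obs()["tool_pos"],proj("scene",ctrl.get_obs()["tool_pos"]))
E
```

```text
[0.61413087 0.1254588  0.06878359] [304.51251125 172.84439066]
```

View pics/s5.png

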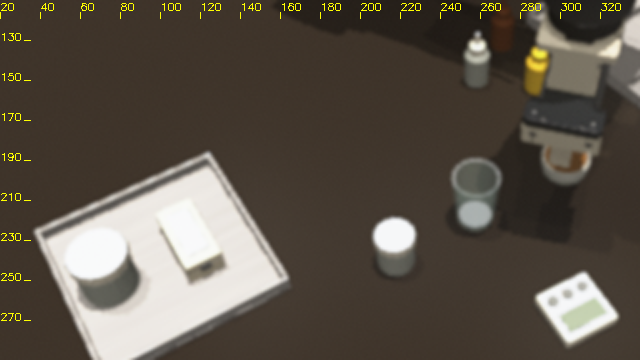

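Jar and box stand in the square tray, and the gripper is over the dish. Descending on it.

Call:
step_arm --rows '[[0, [0, 0, -25], [0, 0, 0]], [0, [0, 0, -48], [0, 0, 0]], [0, [0, 0, -60], [0, 0, 0]], [0, [0, 0, -66], [0, 0, 0]], [0, [0, 0, -66], [0, 0, 0]]]'

```text
clock: 13.32
tool_pos: [0.6146, 0.1256, 0.0033]
orientation: [180.0, -0.1, -135.0]
force: [-0.1, -0.2, 0.1]
opening: 0.088
gripper_force: 0.0
```

Call:
step_arm --rows '[[0.6, [0, 0, 0], [0, 0, 0]], [0.6, [0, 0, 0], [0, 0, 0]], [0.6, [0, 0, 0], [0, 0, 0]], [0.6, [0, 0, 0], [0, 0, 0]], [0.6, [0, 0, 0], [0, 0, 0]]]'

```text
clock: 13.73
tool_pos: [0.6151, 0.1261, 0.0043]
orientation: [-180.0, 0.1, -135.0]
force: [-0.2, 0.1, -0.7]
opening: 0.0596
gripper_force: 0.0
```

Call:
step_arm --rows '[[0.6, [0, 0, 0], [0, 0, 0]], [0.6, [0, 0, 0], [0, 0, 0]], [0.6, [0, 0, 0], [0, 0, 0]], [0.6, [0, 0, 6], [0, 0, 0]], [0.6, [0, 0, 15], [0, 0, 0]]]'

```text
clock: 14.15
tool_pos: [0.6138, 0.1255, 0.018]
orientation: [180.0, -0.1, -135.0]
force: [-0.5, -0.2, -0.2]
opening: 0.0551
gripper_force: 30.0
```

Call:
step_arm --rows '[[0.6, [0, 0, 35], [0, 0, 0]], [0.6, [0, 0, 70], [0, 0, 0]], [0.6, [0, 0, 100], [0, 0, 0]], [0.6, [-10, 17, 105], [0, 0, -0.12]], [0.6, [-28, 48, 105], [0, 0, -0.24]]]'

```text
clock: 14.57
tool_pos: [0.589, 0.1732, 0.1275]
orientation: [-180.0, 0.3, -149.2]
force: [-0.3, 1.4, -0.8]
opening: 0.0551
gripper_force: 30.0
```

Call:
step_arm --rows '[[0.6, [-20, 34, 0], [0, 0, -0.12]], [0.6, [-40, 68, 0], [0, 0, -0.24]], [0.6, [-60, 102, 0], [0, 0, -0.374]], [0.6, [-78, 133, 0], [0, 0, -0.374]], [0.6, [-89, 150, -15], [0, 0, -0.374]]]'

```text
clock: 14.98
tool_pos: [0.4975, 0.3283, 0.1121]
orientation: [179.8, 0.3, -170.1]
force: [1.3, -0.2, 0.6]
opening: 0.0554
gripper_force: 30.0
```

Call:
step_arm --rows '[[0.6, [0, 0, -20], [0, 0, 0]], [0.6, [0, 0, -45], [0, 0, 0]], [0.6, [0, 0, -65], [0, 0, 0]], [0.6, [0, 0, -74], [0, 0, 0]], [0.6, [0, 0, -74], [0, 0, 0]]]'

```text
clock: 15.4
tool_pos: [0.4967, 0.3229, 0.0329]
orientation: [-179.9, -0.2, -170.2]
force: [0.1, 0.3, 0.1]
opening: 0.0554
gripper_force: 30.0
```

```bash
python3 - <<'E'
from u import *
crop("scene","s6",255,60,180,140,4)
p=ctrl.get_obs();print(p["tool_pos"],p["orientation"])
E
```

```text
[0.4975473  0.32354698 0.03438278] [-1.79930714e+02 -6.42880283e-02 -1.70136701e+02]
```

View pics/s6.png

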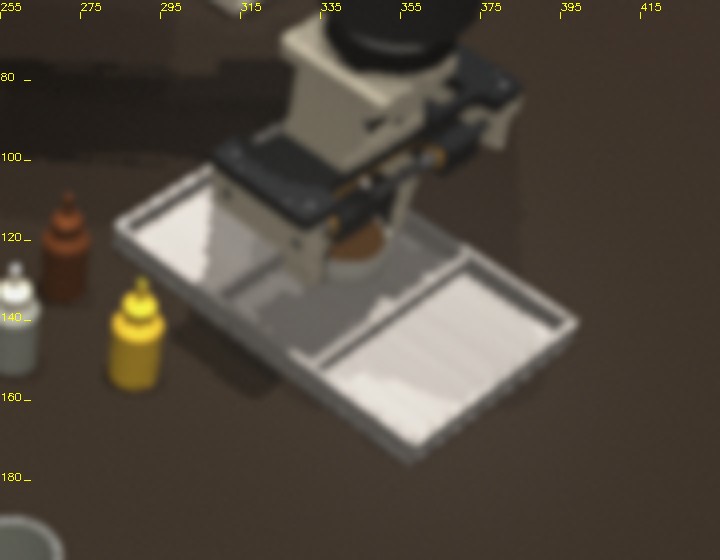

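```bash
python3 - <<'E'
from u import *
c,s=np.cos(np.radians(9.8)),np.sin(np.radians(9.8))
for l in [(-128,-79),(128,-79),(128,79),(42,-79),(42,79),(0,0)]:
    p=proj("scene",[.498+(l[0]*c-l[1]*s)/1e3,.324+(l[0]*s+l[1]*c)/1e3,.02]);print(l,(p-[255,60])*4)
E
```

```text
(-128, -79) [115.00140973 216.29682001]
(128, -79) [410.03351269 440.05886065]
(128, 79) [577.51683078 318.54319836]
(42, -79) [304.2305178 359.814393 ]
(42, 79) [471.97674022 246.53046333]
(0, 0) [341.28313669 266.319989  ]
```

The tray model matches the picture to within about 3 mm, and the dish is over the middle compartment. Lowering and releasing it.

Call:
step_arm --rows '[[0.6, [0, 0, -10], [0, 0, 0]], [0.6, [0, 0, -18], [0, 0, 0]], [0.6, [0, 0, -24], [0, 0, 0]], [0.6, [0, 0, -27], [0, 0, 0]], [0.6, [0, 0, -27], [0, 0, 0]]]'

```text
clock: 15.87
tool_pos: [0.4978, 0.3239, 0.008]
orientation: [-180.0, 0.0, -170.1]
force: [-1.5, -2.1, 2.7]
opening: 0.0553
gripper_force: 30.0
```

Call:
step_arm --rows '[[0.6, [0, 0, 0], [0, 0, 0]], [0.15, [0, 0, 0], [0, 0, 0]], [0.15, [0, 0, 0], [0, 0, 0]], [0.15, [0, 0, 0], [0, 0, 0]], [0.15, [0, 0, 0], [0, 0, 0]]]'

```text
clock: 16.28
tool_pos: [0.4977, 0.3239, 0.0075]
orientation: [-180.0, -0.0, -170.1]
force: [-0.2, 0.2, 0.4]
opening: 0.0733
gripper_force: 0.0
```

Call:
step_arm --rows '[[0.15, [0, 0, 20], [0, 0, 0]], [0.15, [0, 0, 50], [0, 0, 0]], [0, [0, 0, 85], [0, 0, 0]], [0, [0, 0, 115], [0, 0, 0]], [0, [0, 0, 132], [0, 0, 0]]]'

```text
clock: 16.7
tool_pos: [0.4988, 0.3249, 0.1435]
orientation: [179.9, 0.2, -170.1]
force: [1.0, 1.0, -0.0]
opening: 0.0864
gripper_force: 0.0
```

Call:
step_arm --rows '[[0, [12, -38, 0], [0, 0, 0.1]], [0, [24, -76, 0], [0, 0, 0.2]], [0, [36, -114, 0], [0, 0, 0.3]], [0, [48, -152, 0], [0, 0, 0.4]], [0, [60, -190, 0], [0, 0, 0.5]]]'

```text
clock: 17.12
tool_pos: [0.5579, 0.1324, 0.1398]
orientation: [-180.0, 0.0, -141.2]
force: [1.1, 0.7, 0.7]
opening: 0.0876
gripper_force: 0.0
```

Call:
step_arm --rows '[[0, [12, -38, 0], [0, 0, 0.1]], [0, [24, -76, 0], [0, 0, 0.114]], [0, [36, -114, 0], [0, 0, 0.114]], [0, [48, -152, 0], [0, 0, 0.114]], [0, [60, -190, 0], [0, 0, 0.114]]]'

```text
clock: 17.53
tool_pos: [0.6179, -0.058, 0.1396]
orientation: [-180.0, 0.0, -135.0]
force: [0.9, 1.3, -0.3]
opening: 0.0875
gripper_force: 0.0
```

Call:
step_arm --rows '[[0, [9, -30, 0], [0, 0, 0]], [0, [13, -48, 0], [0, 0, 0]], [0, [13, -48, -25], [0, 0, 0]], [0, [13, -48, -45], [0, 0, 0]], [0, [13, -48, -55], [0, 0, 0]]]'

```text
clock: 17.95
tool_pos: [0.6292, -0.1048, 0.0819]
orientation: [179.9, -0.1, -135.1]
force: [-1.1, 0.3, -0.9]
opening: 0.0875
gripper_force: 0.0
```

```bash
python3 - <<'E'
from u import *
crop("scene","s7",185,60,230,200,3)
p=ctrl.get_obs();print(p["tool_pos"],p["orientation"],proj("scene",p["tool_pos"]))
E
```

```text
[ 0.62850326 -0.10438147  0.08069065] [ 179.78170748   -0.20887991 -135.02768951] [215.69155965 216.83592883]
```

View pics/s7.png

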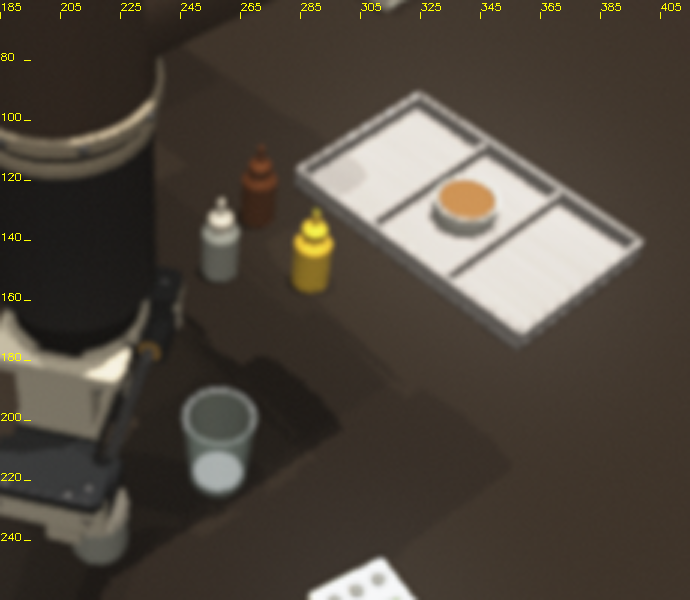

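The dish lies flat in the middle compartment, and the gripper is over the small jar and clear of the beaker. Descending and gripping.

Call:
step_arm --rows '[[0, [0, 0, -25], [0, 0, 0]], [0, [0, 0, -48], [0, 0, 0]], [0, [0, 0, -62], [0, 0, 0]], [0, [0, 0, -67], [0, 0, 0]], [0.7, [0, 0, -67], [0, 0, 0]]]'

```text
clock: 18.42
tool_pos: [0.6303, -0.1038, 0.0169]
orientation: [179.9, -0.1, -134.9]
force: [-0.2, 0.3, 0.5]
opening: 0.085
gripper_force: 0.0
```

Call:
step_arm --rows '[[0.7, [0, 0, 0], [0, 0, 0]], [0.7, [0, 0, 0], [0, 0, 0]], [0.7, [0, 0, 0], [0, 0, 0]], [0.7, [0, 0, 0], [0, 0, 0]], [0.7, [0, 0, 0], [0, 0, 0]]]'

```text
clock: 18.83
tool_pos: [0.6311, -0.104, 0.0184]
orientation: [-180.0, 0.1, -135.0]
force: [0.3, 0.4, 0.0]
opening: 0.053
gripper_force: 0.0
```

Call:
step_arm --rows '[[0.7, [0, 0, 0], [0, 0, 0]], [0.7, [0, 0, 0], [0, 0, 0]], [0.7, [0, 0, 0], [0, 0, 0]], [0.7, [0, 0, 10], [0, 0, 0]], [0.7, [0, 0, 22], [0, 0, 0]]]'

```text
clock: 19.25
tool_pos: [0.6298, -0.1042, 0.0394]
orientation: [179.9, -0.1, -135.0]
force: [0.7, -0.8, -0.5]
opening: 0.0414
gripper_force: 30.0
```

Call:
step_arm --rows '[[0.7, [0, 0, 35], [0, 0, 0]], [0.7, [0, 0, 70], [0, 0, 0]], [0.7, [0, 0, 98], [0, 0, 0]], [0.7, [-2, 18, 100], [0, 0, -0.1]], [0.7, [-6, 54, 100], [0, 0, -0.2]]]'

```text
clock: 19.67
tool_pos: [0.6265, -0.0519, 0.1438]
orientation: [-179.8, 0.3, -146.8]
force: [0.8, 0.2, -1.9]
opening: 0.0419
gripper_force: 30.0
```

Call:
step_arm --rows '[[0.7, [-4, 38, 0], [0, 0, -0.1]], [0.7, [-8, 76, 0], [0, 0, -0.2]], [0.7, [-12, 114, 0], [0, 0, -0.3]], [0.7, [-16, 152, 0], [0, 0, -0.4]], [0.7, [-20, 190, 0], [0, 0, -0.414]]]'

```text
clock: 20.08
tool_pos: [0.6044, 0.1417, 0.1413]
orientation: [180.0, 0.1, -170.5]
force: [1.0, 0.6, -0.4]
opening: 0.0411
gripper_force: 30.0
```

Call:
step_arm --rows '[[0.7, [-5, 40, 0], [0, 0, 0]], [0.7, [-10, 80, 0], [0, 0, 0]], [0.7, [-15, 120, 0], [0, 0, 0]], [0.7, [-20, 160, 0], [0, 0, 0]], [0.7, [-23, 190, 0], [0, 0, 0]]]'

```text
clock: 20.5
tool_pos: [0.5811, 0.3331, 0.1412]
orientation: [179.9, 0.1, -170.1]
force: [0.9, 0.2, 0.1]
opening: 0.0411
gripper_force: 30.0
```

Call:
step_arm --rows '[[0.7, [0, 8, -20], [0, 0, 0]], [0.7, [0, 8, -50], [0, 0, 0]], [0.7, [0, 8, -75], [0, 0, 0]], [0.7, [0, 8, -85], [0, 0, 0]], [0.7, [0, 8, -85], [0, 0, 0]]]'

```text
clock: 20.92
tool_pos: [0.5805, 0.3369, 0.0526]
orientation: [-179.9, -0.2, -170.1]
force: [-0.2, 0.1, -0.1]
opening: 0.0417
gripper_force: 30.0
```

```bash
python3 - <<'E'
from u import *
crop("scene","s8",235,60,200,150,4)
p=ctrl.get_obs();print(p["tool_pos"],p["orientation"],proj("scene",p["tool_pos"]))
E
```

```text
[0.58161458 0.33750464 0.05464099] [-1.79932780e+02 -6.08757524e-02 -1.70134424e+02] [368.08969144 134.74418787]
```

View pics/s8.png

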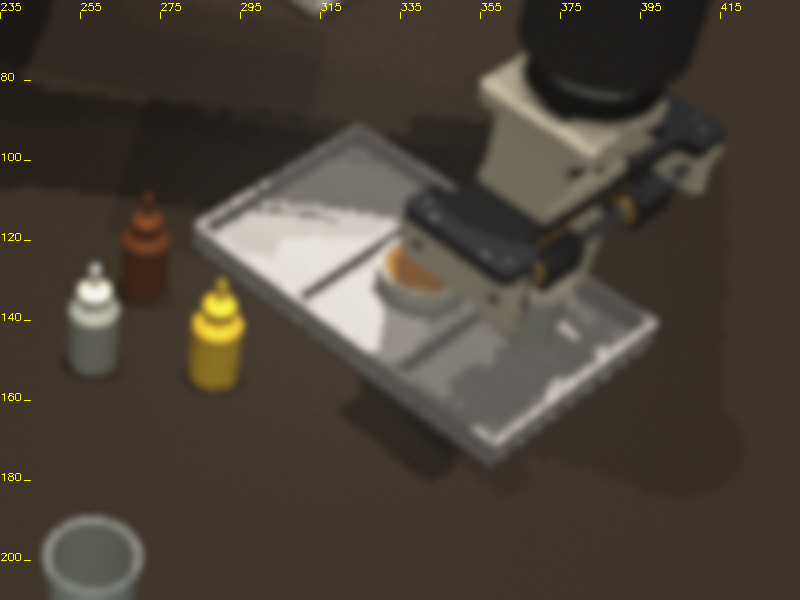

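The jar is over the +x end compartment, clear of dish and walls. Lowering, releasing and moving on to the dropper bottle.

Call:
step_arm --rows '[[0.7, [0, 0, -12], [0, 0, 0]], [0.7, [0, 0, -23], [0, 0, 0]], [0.7, [0, 0, -30], [0, 0, 0]], [0.7, [0, 0, -33], [0, 0, 0]], [0.7, [0, 0, -33], [0, 0, 0]]]'

```text
clock: 21.38
tool_pos: [0.5817, 0.3378, 0.0219]
orientation: [-180.0, 0.0, -170.1]
force: [-0.6, 0.3, -0.3]
opening: 0.0412
gripper_force: 30.0
```

Call:
step_arm --rows '[[0.7, [0, 0, 0], [0, 0, 0]], [0.3, [0, 0, 0], [0, 0, 0]], [0.3, [0, 0, 0], [0, 0, 0]], [0.3, [0, 0, 0], [0, 0, 0]], [0.3, [0, 0, 0], [0, 0, 0]]]'

```text
clock: 21.8
tool_pos: [0.5818, 0.3379, 0.0216]
orientation: [180.0, 0.0, -170.1]
force: [-1.0, 0.5, -0.2]
opening: 0.0597
gripper_force: 0.0
```

Call:
step_arm --rows '[[0.3, [0, 0, 25], [0, 0, 0]], [0.3, [0, 0, 60], [0, 0, 0]], [0.3, [0, 0, 98], [0, 0, 0]], [0.3, [0, 0, 125], [0, 0, 0.1]], [0.3, [-5, -8, 128], [0, 0, 0.22]]]'

```text
clock: 22.22
tool_pos: [0.5799, 0.3326, 0.1563]
orientation: [179.9, 0.6, -157.2]
force: [0.6, 0.8, 1.4]
opening: 0.0612
gripper_force: 0.0
```

Call:
step_arm --rows '[[0.3, [-14, -23, 0], [0, 0, 0.12]], [0.3, [-28, -46, 0], [0, 0, 0.24]], [0.3, [-43, -70, 0], [0, 0, 0.36]], [0.3, [-58, -95, 0], [0, 0, 0.48]], [0.3, [-73, -120, 0], [0, 0, 0.6]]]'

```text
clock: 22.63
tool_pos: [0.5028, 0.2088, 0.1496]
orientation: [-180.0, 0.0, -122.8]
force: [0.0, 0.1, -0.1]
opening: 0.0615
gripper_force: 0.0
```

Call:
step_arm --rows '[[0.3, [-15, -25, 0], [0, 0, 0.12]], [0.3, [-30, -50, 0], [0, 0, 0.24]], [0.3, [-45, -75, 0], [0, 0, 0.36]], [0.3, [-60, -100, 0], [0, 0, 0.48]], [0.3, [-60, -100, 0], [0, 0, 0.576]]]'

```text
clock: 23.05
tool_pos: [0.4404, 0.1064, 0.1495]
orientation: [179.9, -0.0, -89.9]
force: [-0.1, -0.2, 0.2]
opening: 0.0616
gripper_force: 0.0
```

Call:
step_arm --rows '[[0.3, [0, 0, 0], [0, 0, 0]], [0.3, [0, 0, 0], [0, 0, 0]], [0.3, [0, 0, -15], [0, 0, 0]], [0.3, [0, 0, -30], [0, 0, 0]], [0.3, [0, 0, -30], [0, 0, 0]]]'

```text
clock: 23.47
tool_pos: [0.4428, 0.1099, 0.1173]
orientation: [179.8, -0.1, -90.3]
force: [-0.6, 0.8, -0.5]
opening: 0.0611
gripper_force: 0.0
```

```bash
python3 - <<'E'
from u import *
crop("scene","s9",215,60,200,150,4)
p=ctrl.get_obs();print(p["tool_pos"],p["orientation"],proj("scene",p["tool_pos"]))
E
```

```text
[0.44333553 0.10999904 0.11852555] [ 1.79864293e+02 -1.05132922e-01 -9.02790989e+01] [258.88994764 113.21538573]
```

View pics/s9.png

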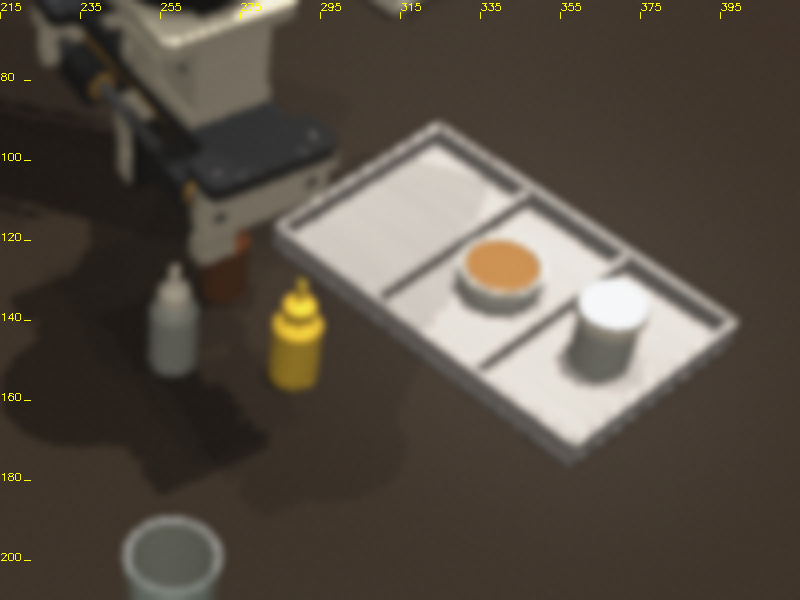

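The small jar stands upright in its end compartment, and the gripper is above the frosted bottle and clear of the brown and yellow ones. Descending.

Call:
step_arm --rows '[[0.3, [0, 0, -30], [0, 0, 0]], [0.3, [0, 0, -60], [0, 0, 0]], [0.3, [0, 0, -85], [0, 0, 0]], [0.3, [0, 0, -98], [0, 0, 0]], [0.3, [0, 0, -100], [0, 0, 0]]]'

```text
clock: 23.93
tool_pos: [0.443, 0.1096, 0.0178]
orientation: [179.8, -0.1, -90.2]
force: [-0.4, 0.3, 1.1]
opening: 0.0613
gripper_force: 0.0
```

Call:
step_arm --rows '[[0.9, [0, 0, 0], [0, 0, 0]], [0.9, [0, 0, 0], [0, 0, 0]], [0.9, [0, 0, 0], [0, 0, 0]], [0.9, [0, 0, 0], [0, 0, 0]], [0.9, [0, 0, 0], [0, 0, 0]]]'

```text
clock: 24.35
tool_pos: [0.4443, 0.1104, 0.0206]
orientation: [-179.9, 0.1, -90.2]
force: [0.4, -0.5, 0.4]
opening: 0.0336
gripper_force: 0.0
```

Call:
step_arm --rows '[[0.9, [0, 0, 0], [0, 0, 0]], [0.9, [0, 0, 0], [0, 0, 0]], [0.9, [0, 0, 0], [0, 0, 0]], [0.9, [0, 0, 10], [0, 0, 0]], [0.9, [0, 0, 25], [0, 0, 0]]]'

```text
clock: 24.77
tool_pos: [0.4428, 0.1093, 0.044]
orientation: [179.9, -0.1, -90.2]
force: [0.4, 0.5, 0.2]
opening: 0.0295
gripper_force: 30.0
```

Call:
step_arm --rows '[[0.9, [0, 0, 35], [0, 0, 0]], [0.9, [0, 0, 70], [0, 0, 0]], [0.9, [0, 0, 95], [0, 0, 0]], [0.9, [0, 0, 100], [0, 0, -0.1]], [0.9, [0, 12, 100], [0, 0, -0.2]]]'

```text
clock: 25.18
tool_pos: [0.4445, 0.1218, 0.1473]
orientation: [-179.8, 0.2, -101.9]
force: [-0.5, -0.8, -0.5]
opening: 0.0294
gripper_force: 30.0
```

Call:
step_arm --rows '[[0.9, [-4, 25, 0], [0, 0, -0.12]], [0.9, [-8, 50, 0], [0, 0, -0.24]], [0.9, [-12, 75, 0], [0, 0, -0.36]], [0.9, [-16, 100, 0], [0, 0, -0.48]], [0.9, [-20, 125, 0], [0, 0, -0.6]]]'

```text
clock: 25.6
tool_pos: [0.4232, 0.2479, 0.1448]
orientation: [180.0, 0.0, -136.3]
force: [0.2, 1.2, -0.4]
opening: 0.0292
gripper_force: 30.0
```

Call:
step_arm --rows '[[0.9, [-4, 25, 0], [0, 0, -0.12]], [0.9, [-7, 50, 0], [0, 0, -0.24]], [0.9, [-7, 62, 0], [0, 0, -0.36]], [0.9, [-7, 62, -10], [0, 0, -0.48]], [0.9, [-7, 62, -30], [0, 0, -0.59]]]'

```text
clock: 26.02
tool_pos: [0.4175, 0.3112, 0.1162]
orientation: [179.8, 0.2, -170.0]
force: [0.1, 0.6, -0.9]
opening: 0.0298
gripper_force: 30.0
```

Call:
step_arm --rows '[[0.9, [0, 0, -20], [0, 0, 0]], [0.9, [0, 0, -40], [0, 0, 0]], [0.9, [0, 0, -55], [0, 0, 0]], [0.9, [0, 0, -60], [0, 0, 0]], [0.9, [0, 0, -60], [0, 0, 0]]]'

```text
clock: 26.43
tool_pos: [0.4161, 0.3081, 0.0534]
orientation: [-179.9, -0.1, -169.8]
force: [-0.6, 0.0, -0.5]
opening: 0.0297
gripper_force: 30.0
```

```bash
python3 - <<'E'
from u import *
crop("scene","s10",235,60,200,150,4)
p=ctrl.get_obs();print(p["tool_pos"],p["orientation"],p["opening"])
E
```

```text
[0.41666727 0.30875329 0.05454631] [-1.79951745e+02 -3.25195586e-02 -1.69790250e+02] 0.029204593260838588
```

View pics/s10.png

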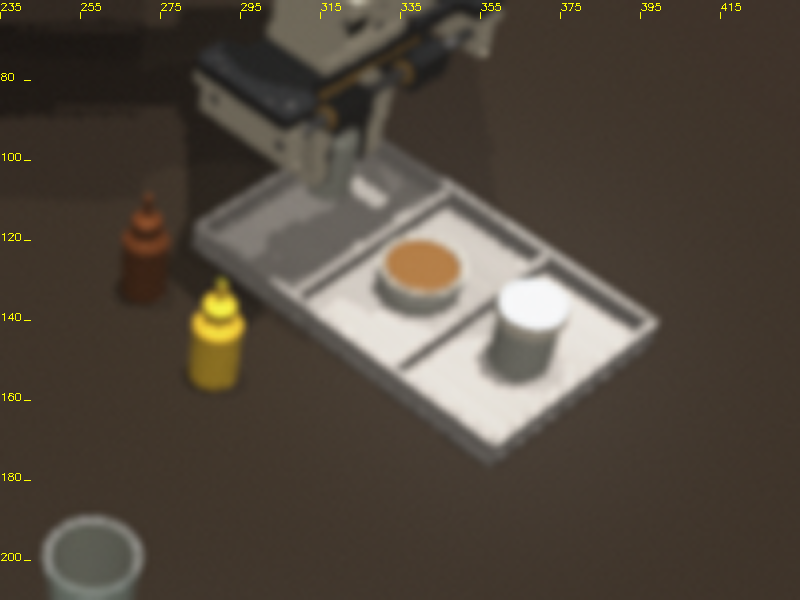

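The bottle is held over the empty end compartment, so I'll lower it, release and retreat.

Call:
step_arm --rows '[[0.9, [0, 0, -12], [0, 0, 0]], [0.9, [0, 0, -22], [0, 0, 0]], [0.9, [0, 0, -28], [0, 0, 0]], [0.9, [0, 0, -31], [0, 0, 0]], [0.9, [0, 0, -31], [0, 0, 0]]]'

```text
clock: 26.9
tool_pos: [0.4169, 0.3089, 0.0242]
orientation: [-180.0, 0.0, -169.8]
force: [-1.3, -1.3, 3.7]
opening: 0.0295
gripper_force: 30.0
```

Call:
step_arm --rows '[[0.9, [0, 0, 0], [0, 0, 0]], [0.4, [0, 0, 0], [0, 0, 0]], [0.4, [0, 0, 0], [0, 0, 0]], [0.4, [0, 0, 0], [0, 0, 0]], [0.4, [0, 0, 0], [0, 0, 0]]]'

```text
clock: 27.32
tool_pos: [0.4167, 0.309, 0.0236]
orientation: [180.0, 0.0, -169.8]
force: [-0.2, -0.0, -0.7]
opening: 0.0498
gripper_force: 0.0
```

Call:
step_arm --rows '[[0.4, [0, 0, 20], [0, 0, 0]], [0.4, [0, 0, 50], [0, 0, 0]], [0.4, [0, 0, 85], [0, 0, 0]], [0.4, [0, 0, 125], [0, 0, 0]], [0.4, [0, 0, 160], [0, 0, 0]]]'

```text
clock: 27.73
tool_pos: [0.4167, 0.3088, 0.1859]
orientation: [180.0, 0.0, -169.8]
force: [1.7, 0.9, -0.9]
opening: 0.0527
gripper_force: 0.0
```

Call:
step_arm --rows '[[0.4, [10, -38, 0], [0, 0, 0]], [0.4, [20, -76, 0], [0, 0, 0]], [0.4, [30, -114, 0], [0, 0, 0]], [0.4, [40, -152, 0], [0, 0, 0]], [0.4, [50, -190, 0], [0, 0, 0]]]'

```text
clock: 28.15
tool_pos: [0.4667, 0.1173, 0.1839]
orientation: [180.0, 0.0, -169.8]
force: [1.4, -0.1, 0.8]
opening: 0.0524
gripper_force: 0.0
```

Call:
step_arm --rows '[[0.4, [0, -35, 0], [0, 0, 0]], [0.4, [0, -70, 0], [0, 0, 0]], [0.4, [0, -100, 0], [0, 0, 0]], [0.4, [0, -110, 0], [0, 0, 0]], [0.4, [0, -110, 0], [0, 0, 0]]]'

```text
clock: 28.57
tool_pos: [0.4663, 0.0069, 0.1835]
orientation: [-180.0, -0.0, -170.0]
force: [-0.2, 0.9, -0.5]
opening: 0.0526
gripper_force: 0.0
```

```bash
python3 - <<'E'
from u import *
cv2.imwrite("pics/end.png",cv2.resize(ctrl.snapshot("scene")[:,:,::-1],(800,600),interpolation=cv2.INTER_CUBIC))
E
```

```text
(no output)
```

View pics/end.png

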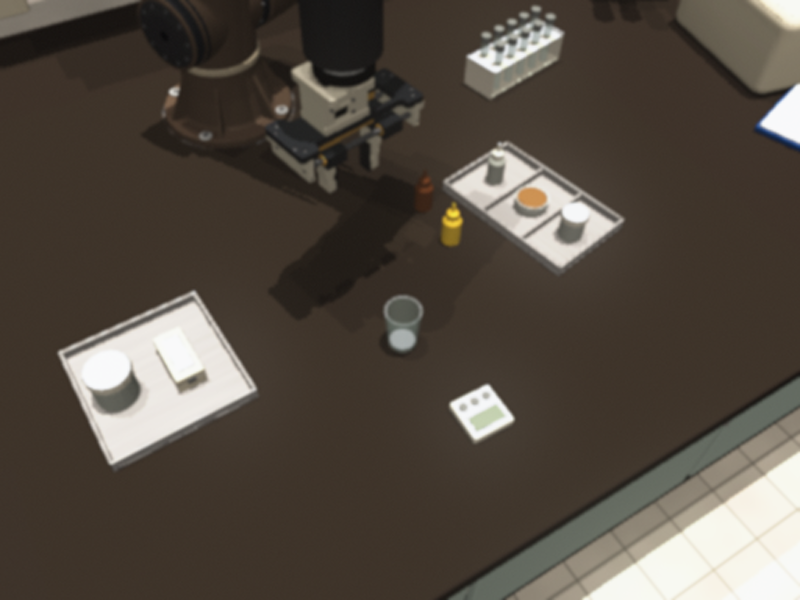

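All five parts are placed and upright: jar (108,378), box (178,357), dropper (496,166), dish (532,200), small jar (574,220). Beaker (403,322) and timer (482,412) are unmoved. Handing in.

```bash
python3 -c "
from plant import ctrl
print(ctrl.close_job())"
```

```text
the job is handed in; nothing more can be done
None
```

Both kits are made up and the job is handed in, with no verdict returned: large jar and slide box are side by side in the square tray, the dish is in the middle of the long tray with the small jar and dropper bottle at its ends, and the beaker and timer are unmoved.

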